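# Lay a drawer gift box on its back and press its tray shut against the stop

## Robot

A 7-joint arm with a two-finger parallel gripper is mounted at the origin on the work surface. World frame = base frame: x ahead of the robot, y to its left, z up, the work surface at z = 0. Lengths are in mm, angles in rad, forces in N, time in s.
With the tool pointing down it reaches from about 425 to 950 mm from the base axis. Payload 4.7 kg.
Tool frame: the origin (TCP) lies midway between the tips of the shut fingers; the grasp point (between the pads) lies 19 mm behind it; z points along the fingers, y is the direction in which the jaws open and shut (so a half turn about z gives the same grasp; the last joint's range is limited). The gripper opens to 87 mm and grips with 3 to 60 N. Pads are 19 mm wide; open, the fingers measure 117 mm over their backs; the gripper's body (75 mm by 190 mm) begins 51 mm behind the grasp point.
Start: joints at [-1.273, 0.469, -0.049, 1.532, 0.024, 1.141, -0.082], TCP at [216.644, 639.31, 195.973] pointing down, gripper open.
Joint ranges: [-2.59, 2.59], [-0.33, 1.99], [-1.39, 1.29], [0.1, 2.45], [-1.04, 4.18], [0.21, 1.99], [-2.66, 2.66]. Speed limits (rad/s): [2.57, 2.57, 3.14, 3.14, 3.14, 3.14, 3.14].

## Interface

Orientations are given as [roll, pitch, yaw] about the fixed x, y, z axes, in that order (R = Rz(yaw) Ry(pitch) Rx(roll)).
In Python, from workcell import manip gives the robot as it stands.
- The arm moves only by the shell command python3 -m inch 'ROWS' [FORCE]. ROWS is text: rows parted by semicolons, each of 7 numbers parted by spaces: the turn, a rotation vector about the tool's x, y, z in rad, then the shift along the tool's x, y, z in mm, then the gripper command: -1 is shut, 1 is fully open, values between are in proportion. A call has 1 to 5 rows; each row is the pose to reach, as a shift and turn from the pose commanded when the call began, along the tool's axes at that moment; what a row does not reach only later rows make up. A row lasts 1/12 s, in which the tool goes at most 41.7 mm and 7.16 degrees, less where a joint would pass 70% of its speed; a pose out of reach is approached as far as the arm can. A call with a gripper value outside its range is refused whole. The fingers move at their own pace and stop on an object; FORCE is the grip in N (left out, the last holds). Time passes only in rows, so rows that repeat a pose let the fingers close. It gives the time, the measured TCP pose, the force and the opening at its end, in the units of the state.
- manip.observe(): the state, without advancing time (a new reading comes with each control period).
- manip.camera(name): name is "scene" or "top" or "wrist"; returns a dict with "frame" (400x640x3 uint8, red, green, blue), "range_z" (400x640 float32, mm along the optical axis (not along the pixel's ray), 0 where there is no reading), "fx", "fy", "cx", "cy" (pixels), "eye" and "orientation" of the camera in the world. Camera axes: x right, y down, z forward; pixel columns grow to the right and rows downward; lengths in mm; the calibration is good to about 2 mm. The wrist camera is an equidistant fisheye: a pixel r from the principal point sees the ray r / f radians off the axis. A picture is of the moment at which its call begins.
- manip.hand_in(): hands the job in, once; it reports no verdict.
Trained networks look in a picture, given as the dict that the camera call returned (one of the last four; its "shot" number tells which), for a name from the list of things; names that differ only in an ending like _2 or _b are one class to them, and where a whole thing is asked for, a point or a joint stands for the part that bears it (a point fixed in the world has none). Each returns a list of dicts, best first, with "confidence" (0 to 1); they miss things now and then, are a little off and sometimes report something else, mostly with a low value. They report only what shows in the picture. A call takes as long as a camera call.
- manip.boxes_of(picture, label): "location" ([column, row] in pixels, amid what is visible of it).
- manip.mark_of(picture, label): "location" ([column, row] in pixels: a listed point, or the origin of a listed thing).
The state is a dict: "clock": time; "joint_pos": joint angles; "joint_vel": joint speeds; "joint_torque": joint torques, N m; "eef_pos": TCP position; "eef_rot": TCP orientation; "contact_force": force on the tool from outside, world axes, zero at the start; "moment": the same for the moment, N m; "finger_gap": finger opening in mm.
Only numpy, scipy, OpenCV 4.12 (cv2) and the standard library are available. Lean on these libraries where they do the work, as an engineer would, in place of code of your own. Each camera call takes 0.05 s, during which the arm holds its last target.

## Task

The blue-and-white gift box stands on its long edge on the felt packing board with its tray still sticking out: without picking it up, push it high on its painted side so that it tips over, away from the robot, and lies on its plain back with the painted side up. Then push on the tray's end to slide the box along the board squarely up to the wooden end stop, close the tray fully, and keep a firm steady press of about ten newtons there for a good second so that its self-adhesive strip takes; there is pottery inside, so never push the box with more than sixteen. Let go, leave the box closed against the stop, and leave everything else on the table where it is.

Things in the scene. Friction and masses are not known exactly. Their poses are not given: they have to be found in the camera images.
- board: plywood packing board, 300 (its x) by 460 (its y) by 18 mm thick, covered with grey felt on which the box rests; fixed. Origin at the centre of its underside, z up; its top is 18 mm above the origin.
- stop: wooden end stop with rubber face, screwed across the board on its right (-y) part, 270 mm long (x), 33 mm thick (y), 40 mm high with two black hand knobs up to 58 mm; fixed and rigid. Its place along the board differs each time. Origin at the foot of its rubber face, on the board's top; +y points out of the face, towards the box. Parallel to the board's axes.
- stop_face (a point): centre of the stop's rubber face, 18 mm above the board's top; +y points out of the face, towards the box.
- giftbox: drawer-type carton with pottery inside, 0.5 to 0.9 kg in all: a sleeve 70 mm thick (its x), 150 mm long (its y), 120 mm high (its z) as it stands on its long edge, and a tray that slides out of its +y end. White painted side with a blue rosette on its -x side (towards the robot), plain brown back on +x. Origin at the centre of the underside as it stands.
- box_center (a point): centre of the sleeve, with the axes of the gift box: standing, z is up; lying as wanted, its x axis points straight down, its z axis level and away from the robot, and this point is 35 mm above the board's top.
- box_end (a point): centre of the sleeve's closed (-y) end face, 75 mm from the centre: the face that goes against the stop.
- tray_end (a point): centre of the outer end face of the tray (blue, 64 by 114 mm), at the +y end of the box; push here along the box's -y. It is 75 mm from the sleeve's centre when shut.
- tray (a joint): how far the tray sticks out of the sleeve in m: 0 shut and flush (hard end), 0.04 at most; begins at 0.018 to 0.032. It slides stiffly, with about 6 N of friction, and stays where it is left; the box itself slides on the felt at roughly 2 to 7 N. Pushed off-centre or askew the box turns as it slides, and a pusher that does not give way sideways will not turn it square once its corner touches the stop.
- done_box: a finished gift box of the same kind lying shut, painted side up, right of the board; 120 by 150 by 70 mm. Bystander.
- pot_cobalt: paint pot, dark blue with white cap, 58 mm across, 50 mm high. Bystander.
- pot_sky: paint pot, light blue with white cap, 58 mm across, 50 mm high. Bystander.
- pot_white: paint pot, white, 58 mm across, 50 mm high. Bystander.
- brush_jar: white ceramic jar with blue bands, 72 mm across, 95 mm high, brushes in it up to 210 mm. Bystander.
- tiles: stack of five tiles, 100 by 100 by 33 mm, the top one painted. Bystander.
- tape: grey desk tape dispenser, 62 by 150 by 92 mm, beyond the board. Bystander.

How it is judged:
By the outcome, as a careful person would: the job done as asked, in the order asked, and still so for the second after the job is handed in, with the robot touching nothing.
It also fails if it takes over 72 s, if anything falls off the work surface, if the arm or the gripper's body presses on something with over 40 N, if the wrist force passes 120 N, or if a joint passes its speed limit or range.

## Working session

There is one attempt and no reset: what is moved stays moved. The work goes in short steps, Python scripts to look and compute and a shell command to move; the robot and the scene stay as the last step left them, time stands still between calls to the robot, and variables do not carry over. Pictures are saved under pics/ and viewed, and the job is handed in when it is done.

```bash
ls; mkdir -p pics
cat > h.py <<'E'
from workcell import manip
import numpy as np, cv2
from scipy.spatial.transform import Rotation as R
def rot(o):
    o=np.array(o,float)
    return o if o.shape==(3,3) else R.from_euler('xyz',o).as_matrix()
def cloud(p):
    z=p["range_z"];h,w=z.shape
    u,v=np.meshgrid(np.arange(w),np.arange(h))
    P=np.stack([(u-p["cx"])/p["fx"]*z,(v-p["cy"])/p["fy"]*z,z],-1)
    return P@rot(p["orientation"]).T+np.array(p["eye"])
def save(p,n,s=1):
    f=p["frame"][:,:,::-1]
    cv2.imwrite("pics/"+n,f)
def st():
    s=manip.observe(); 
    for k in("clock","joint_pos","eef_pos","eef_rot","contact_force","moment","finger_gap"): print(k,np.round(s[k],3))
    return s
E
python3 - <<'E'
from h import *
st()
for n in("scene","top"):
    p=manip.camera(n); save(p,n+"0.png"); print(n,p["eye"],p["orientation"],p["fx"])
    C=cloud(p)
    for l in("giftbox","box_center","box_end","tray_end","stop_face","stop","board","done_box","tape"):
        r=manip.mark_of(p,l)[:1]
        for d in r:
            c,w=d["location"]; print(l,d["confidence"],np.round(d["location"]),np.round(C[int(w),int(c)]))
E
```

```text
pics
clock 0.0
joint_pos [-1.273  0.469 -0.049  1.534  0.024  1.141 -0.082]
eef_pos [216.467 638.645 194.895]
eef_rot [-3.14   0.     2.815]
contact_force [ 0.258 -0.271 -0.526]
moment [ 0.026 -0.015 -0.011]
finger_gap 87.215
scene [1516.12836429  106.59537892 1004.3542248 ] [-2.35179485e+00  1.65177749e-03  1.72563173e+00] 408.0293422438678
giftbox 0.62 [338. 188.] [496.  23.  59.]
box_center 0.98 [336. 177.] [497.  18. 109.]
box_end 0.69 [314. 175.] [500. -55. 111.]
tray_end 0.57 [362. 176.] [484. 103. 113.]
stop_face 0.96 [286. 197.] [ 545. -145.   38.]
stop 0.93 [284. 203.] [ 590. -141.   54.]
board 0.74 [317. 209.] [570. -34.  23.]
done_box 0.93 [184. 184.] [ 568. -492.   71.]
tape 0.69 [342. 274.] [816.  74.  22.]
top [ 485.86242669  -25.94162785 1212.72559305] [-3.05721992 -0.01022583 -1.54312636] 374.51634792584423
giftbox 0.74 [360. 204.] [ 559. -156.   57.]
stop_face 0.94 [356. 206.] [ 555. -147.   16.]
stop 0.82 [361. 209.] [ 547. -159.   57.]
board 0.61 [322. 210.] [539. -39.  14.]
done_box 0.78 [475. 222.] [ 513. -504.   69.]
tape 0.68 [290. 134.] [781.  71.  23.]
```

View pics/scene0.png

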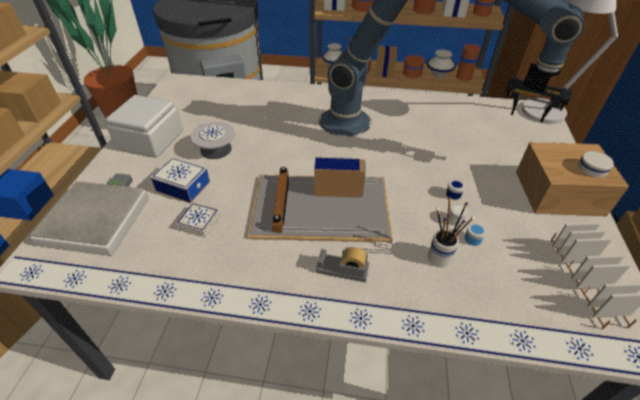

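View pics/top0.png

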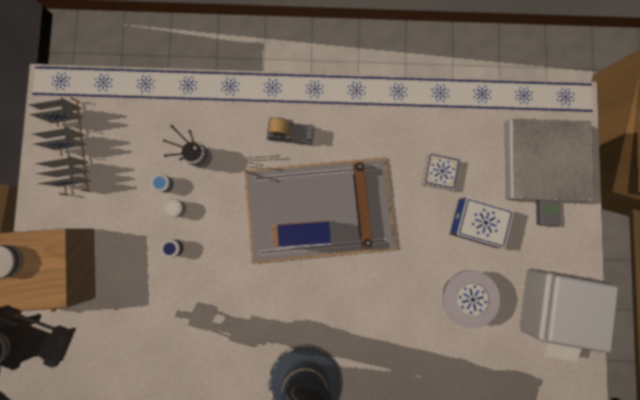

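Run:
```python
from h import *
for n in("top","scene"):
    p=manip.camera(n); C=cloud(p); F=p["frame"]
    def fit(name,m):
        q=C[m][:,:2].astype(np.float32)
        # largest comp
        k,l,s,_=cv2.connectedComponentsWithStats(m.astype(np.uint8))
        i=1+np.argmax(s[1:,4]); q=C[l==i]
        r=cv2.minAreaRect(q[:,:2].astype(np.float32)); print(n,name,len(q),np.round(r[0],1),np.round(r[1],1),round(r[2],2),"z",np.round(np.median(q[:,2]),1))
        print(np.round(cv2.boxPoints(r)).tolist())
    z=C[...,2]; x=C[...,0]; y=C[...,1]
    reg=(x>350)&(x<760)&(y>-320)&(y<260)
    fit("box",reg&(z>125)&(z<150)&(y>-110))
    fit("stop",reg&(z>50)&(z<64)&(y<-110))
    fit("board",reg&(z>10)&(z<28)&(x<710))
    fit("tray",reg&(z>110)&(z<150)&(y>-110))
    bl=(F[...,2].astype(int)-F[...,0]>50)&reg&(z>110)
    fit("blue",bl)
    crop=cv2.resize(F[150:290,220:420][:,:,::-1],(800,560),interpolation=cv2.INTER_CUBIC); cv2.imwrite(f"pics/{n}crop.png",crop)
```

```text
top box 1449 [464.1  22. ] [ 70.8 168.8] 5.52 z 136.5
[[421.0, 103.0], [437.0, -65.0], [507.0, -59.0], [491.0, 109.0]]
top stop 775 [ 558.4 -163.2] [268.8  33.4] 7.05 z 56.6
[[423.0, -163.0], [427.0, -196.0], [694.0, -163.0], [690.0, -130.0]]
top board 10841 [542.3 -30.4] [300.2 460.2] 7.09 z 16.6
[[365.0, 179.0], [422.0, -277.0], [720.0, -240.0], [663.0, 216.0]]
top tray 1449 [464.1  22. ] [ 70.8 168.8] 5.52 z 136.5
[[421.0, 103.0], [437.0, -65.0], [507.0, -59.0], [491.0, 109.0]]Traceback (most recent call last):
  File "<stdin>", line 18, in <module>
  File "<stdin>", line 8, in fit
    return _wrapfunc(a, 'argmax', axis=axis, out=out, **kwds)
    return bound(*args, **kwds)
ValueError: attempt to get argmax of an empty sequence
```

```bash
cat >> h.py <<'E'
def to(pos,rpy):
    s=manip.observe(); R0=rot(s["eef_rot"]); 
    d=R0.T@(np.array(pos)-np.array(s["eef_pos"])); w=R.from_matrix(R0.T@rot(rpy)).as_rotvec()
    print("turn",np.round(w,4),"shift",np.round(d,1))
def axes():
    s=manip.observe(); R0=rot(s["eef_rot"]); print("tool axes (cols)\n",np.round(R0,3))
E
python3 - <<'E'
from h import *
to([400,320,280],[np.pi,0,-3.0456])
E
```

```text
turn [ 1.000e-04 -0.000e+00 -4.227e-01] shift [-276.2 -243.6  -84.1]
```

```bash
python3 -m inch '0 0 -0.042 -28 -24 -17 1; 0 0 -0.084 -55 -49 -34 1; 0 0 -0.126 -83 -73 -51 1; 0 0 -0.168 -110 -97 -68 1; 0 0 -0.21 -138 -122 -84 1'
python3 - <<'E'
from h import *
to([400,320,280],[np.pi,0,-3.0456])
E
```

```text
clock: 1.47
eef_pos: [308.8, 478.1, 281.0]
eef_rot: [3.141, 0.0, 3.027]
contact_force: [0.5, 0.8, 0.2]
finger_gap: 86.5
turn [ 0.0007  0.0003 -0.2102] shift [-108.7 -146.7    0.9]
```

```bash
python3 -m inch '0 0 -0.042 -22 -29 0 1; 0 0 -0.084 -44 -59 0 1; 0 0 -0.126 -66 -88 0 1; 0 0 -0.168 -88 -117 0 1; 0 0 -0.21 -109 -147 1 1'
python3 - <<'E'
from h import *
to([412,20,230],[np.pi,0,-3.0456])
E
```

```text
clock: 1.88
eef_pos: [400.2, 319.2, 279.5]
eef_rot: [3.141, 0.001, -3.046]
contact_force: [0.4, -0.2, -0.3]
finger_gap: 86.7
turn [ 0.001   0.0011 -0.0007] shift [  16.8 -299.1   49.2]
```

```bash
python3 -m inch '0 0 0 2 -40 0 1; 0 0 0 4 -80 5 1; 0 0 0 7 -119 12 1; 0 0 0 9 -158 20 1; 0 0 0 11 -197 28 1' && python3 -m inch '0 0 0 1 -30 6 1; 0 0 0 3 -60 12 1; 0 0 0 6 -102 21 1; 0 0 0 6 -102 21 1; 0 0 0 6 -102 21 1'
python3 - <<'E'
from h import *
st()
to([408,20,128],[np.pi,0,-3.0456])
p=manip.camera("top");C=cloud(p);z=C[...,2]
m=(C[...,0]>350)&(C[...,0]<600)&(C[...,1]>-110)&(C[...,1]<150)&(z>125)&(z<150)
save(p,"top1.png")
p=manip.camera("wrist");save(p,"w1.png")
E
```

```text
clock: 2.3
eef_pos: [406.5, 121.7, 251.0]
eef_rot: [3.141, 0.001, -3.048]
contact_force: [1.1, 1.3, -0.4]
finger_gap: 87.3
clock: 2.72
eef_pos: [409.8, 19.4, 229.8]
eef_rot: [3.141, -0.0, -3.054]
contact_force: [0.1, 0.9, 0.5]
finger_gap: 87.4
clock 2.717
joint_pos [-0.47  -0.022  0.318  2.084  0.007  1.079  1.503]
eef_pos [409.82   19.427 229.821]
eef_rot [ 3.141 -0.    -3.054]
contact_force [0.124 0.922 0.488]
moment [ 0.116  0.049 -0.008]
finger_gap 87.428
turn [ 0.0004 -0.0003 -0.0082] shift [  1.7   0.7 101.8]
```

View pics/w1.png

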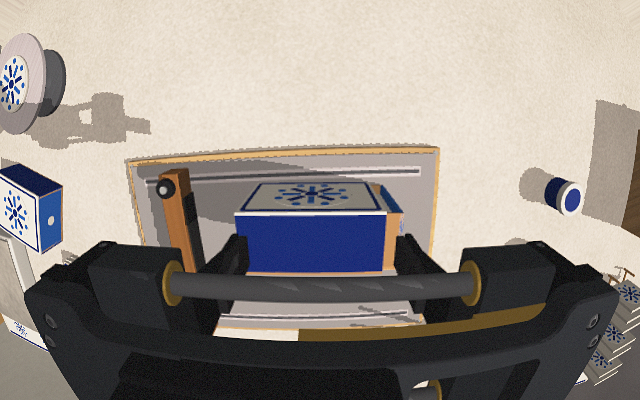

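```bash
python3 -m inch '0 0 -0.008 1 1 25 1; 0 0 -0.008 2 1 50 1; 0 0 -0.008 2 1 75 1; 0 0 -0.008 2 1 102 1; 0 0 -0.008 2 1 102 1'
python3 - <<'E'
from h import *
st();axes()
p=manip.camera("wrist");save(p,"w2.png")
p=manip.camera("scene");C=cloud(p);z=C[...,2]
print(manip.mark_of(p,"box_center")[:1],manip.mark_of(p,"tray_end")[:1])
E
```

```text
clock: 3.23
eef_pos: [404.7, 23.5, 124.4]
eef_rot: [-3.141, -0.009, -3.037]
contact_force: [-1.2, 0.3, -0.3]
finger_gap: 87.0
clock 3.233
joint_pos [-0.457  0.118  0.321  2.223 -0.05   0.816  1.571]
eef_pos [404.75   23.468 124.42 ]
eef_rot [-3.141 -0.009 -3.037]
contact_force [-1.167  0.267 -0.281]
moment [ 0.02   0.122 -0.024]
finger_gap 87.015
tool axes (cols)
 [[-0.995 -0.104 -0.008]
 [-0.104  0.995 -0.002]
 [ 0.009 -0.001 -1.   ]]
[{'location': [336.2, 178.8], 'confidence': 0.74}] [{'location': [362.7, 175.1], 'confidence': 0.64}]
```

View pics/w2.png

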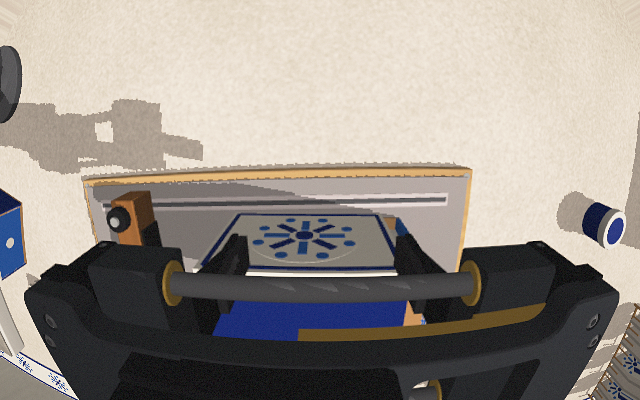

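```bash
python3 -m inch '0 0 0 -3 -5 0 1; 0 0 0 -7 -8 0 1; 0 0 0 -9 -8 0 1; 0 0 0 -11 -8 0 1; 0 0 0 -12 -8 0 1';  python3 -m inch '0 0 0 -2 0 0 1; 0 0 0 -4 0 0 1; 0 0 0 -6 0 0 1; 0 0 0 -6 0 0 1; 0 0 0 -6 0 0 1'
```

```text
clock: 3.85
eef_pos: [421.5, 15.6, 128.2]
eef_rot: [3.141, 0.001, -3.041]
contact_force: [-0.2, -0.6, -0.6]
finger_gap: 87.1
clock: 4.27
eef_pos: [426.9, 16.2, 127.9]
eef_rot: [-3.142, -0.0, -3.04]
contact_force: [-0.4, -0.4, 0.5]
finger_gap: 87.0
```

```bash
python3 -m inch '0 0 0 -1 0 0 1; 0 0 0 -2 0 0 1; 0 0 0 -3 0 0 1; 0 0 0 -4 0 0 1; 0 0 0 -4 0 0 1';  python3 -m inch '0 0 0 -1 0 0 1; 0 0 0 -2 0 0 1; 0 0 0 -3 0 0 1; 0 0 0 -4 0 0 1; 0 0 0 -4 0 0 1'
python3 - <<'E'
from h import *
p=manip.camera("wrist");save(p,"w3.png")
p=manip.camera("top");save(p,"top3.png")
E
```

```text
clock: 4.68
eef_pos: [431.1, 16.6, 128.0]
eef_rot: [3.142, 0.0, -3.04]
contact_force: [-0.6, -0.0, -0.0]
finger_gap: 87.1
clock: 5.1
eef_pos: [435.1, 17.0, 128.0]
eef_rot: [3.142, 0.0, -3.04]
contact_force: [-0.8, 0.9, -0.2]
finger_gap: 86.8
```

View pics/w3.png

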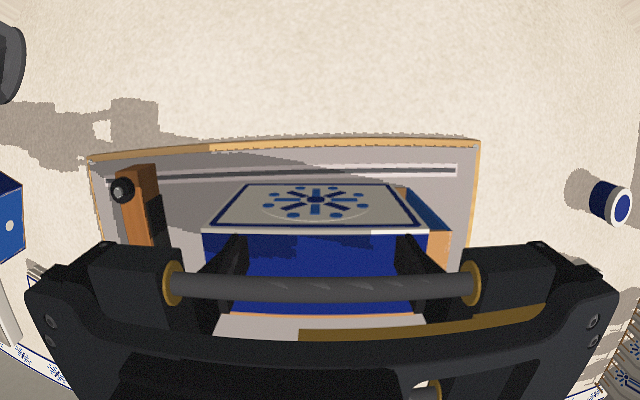

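Run:
```python
from h import *
p=manip.camera("wrist");print(p["eye"],p["orientation"],p["fx"],p["cx"],p["cy"])
f=p["frame"];cv2.imwrite("pics/w3c.png",cv2.resize(f[160:340,180:460,::-1],(784,504),interpolation=cv2.INTER_CUBIC))
st()
for n in("scene","top"):
    p=manip.camera(n);f=p["frame"];r=f[120:240,270:410] if n=="scene" else f[150:290,220:420]
    cv2.imwrite(f"pics/{n}3c.png",cv2.resize(r[:,:,::-1],(700,560),interpolation=cv2.INTER_CUBIC))
```

```text
[353.95481757   9.31950762 317.12635426] [ 2.84091288e+00 -2.78987545e-05  1.67201025e+00] 309.70691628693146 321.25181703769204 199.76825147797254
clock 5.25
joint_pos [-0.434  0.159  0.333  2.167 -0.07   0.826  1.615]
eef_pos [434.77   16.934 127.899]
eef_rot [ 3.142 -0.    -3.04 ]
contact_force [-0.339  0.077  0.546]
moment [ 0.021 -0.019  0.004]
finger_gap 86.643
```

View pics/w3c.png

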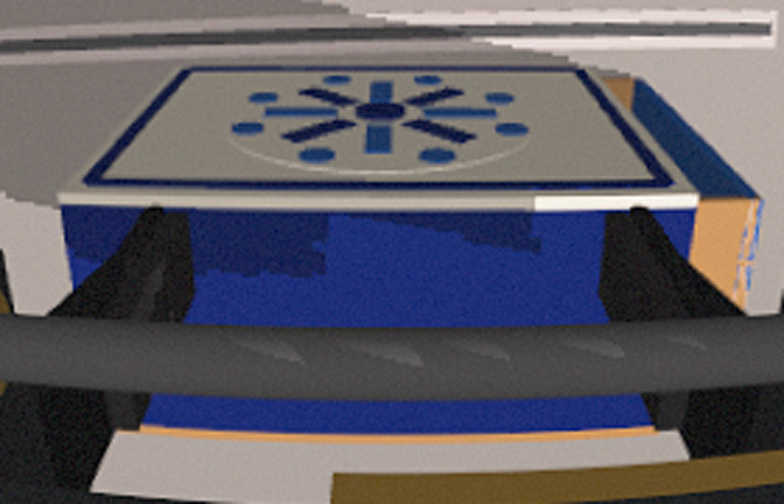

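View pics/scene3c.png

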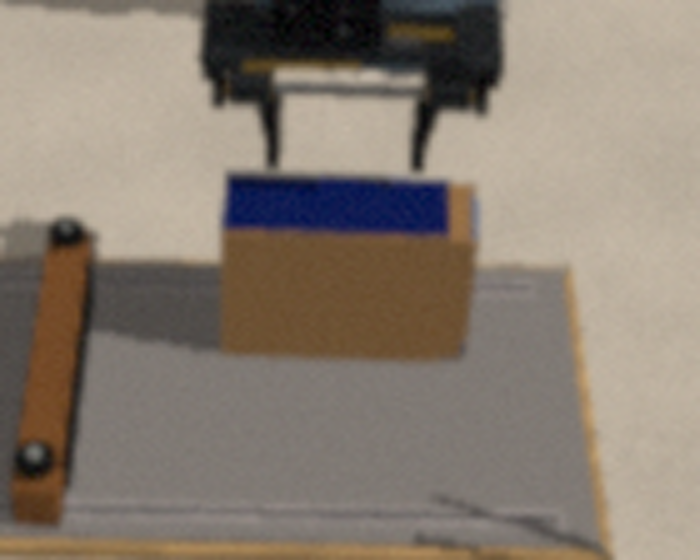

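View pics/top3c.png

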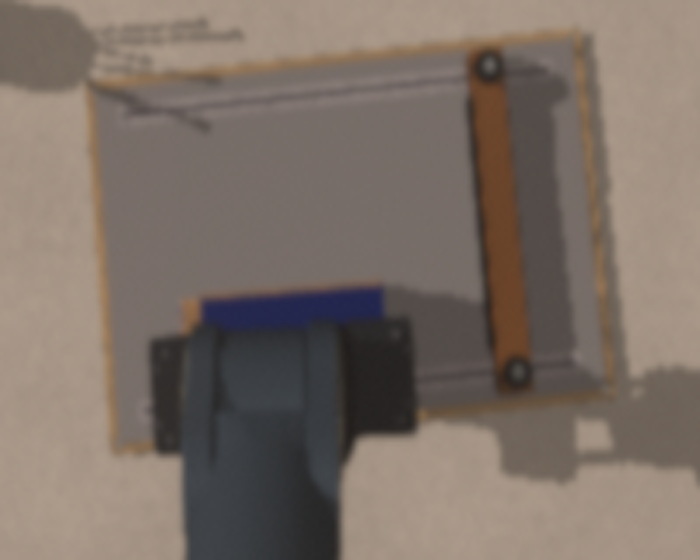

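```bash
for i in 1; do python3 -m inch '0 0 0 -1 0 0 1; 0 0 0 -2 0 0 1; 0 0 0 -2 0 0 1'; done;  python3 -m inch '0 0 0 -1 0 0 1; 0 0 0 -2 0 0 1; 0 0 0 -2 0 0 1'; python3 -m inch '0 0 0 -1 0 0 1; 0 0 0 -2 0 0 1; 0 0 0 -2 0 0 1'
```

```text
clock: 5.6
eef_pos: [437.1, 17.2, 128.0]
eef_rot: [3.142, 0.0, -3.04]
contact_force: [0.7, 0.1, 0.3]
finger_gap: 87.1
clock: 5.85
eef_pos: [439.1, 17.4, 127.9]
eef_rot: [3.142, 0.0, -3.04]
contact_force: [0.0, -0.1, -0.7]
finger_gap: 87.3
clock: 6.1
eef_pos: [441.0, 17.6, 127.9]
eef_rot: [3.142, 0.0, -3.04]
contact_force: [0.3, -1.0, 0.1]
finger_gap: 87.1
```

Run:
```python
from h import *
p=manip.camera("wrist")
f=p["frame"];cv2.imwrite("pics/w4c.png",cv2.resize(f[160:340,180:460,::-1],(784,504),interpolation=cv2.INTER_CUBIC))
# fisheye cloud
z=p["range_z"];u,v=np.meshgrid(np.arange(640),np.arange(400))
dx,dy=u-p["cx"],v-p["cy"];r=np.hypot(dx,dy)+1e-9;th=r/p["fx"]
P=np.stack([np.tan(th)*dx/r*z,np.tan(th)*dy/r*z,z],-1)@rot(p["orientation"]).T+p["eye"]
for c in(240,275,320,400,425):
    print(c,[(rr,*np.round(P[rr,c]).astype(int).tolist()) for rr in range(200,300,8)])
```

```text
240 [(200, 435, -45, 96), (208, 435, -40, 115), (216, 433, -35, 133), (224, 437, -34, 138), (232, 442, -34, 138), (240, 437, -29, 161), (248, 436, -26, 172), (256, 441, -26, 172), (264, 444, -25, 175), (272, 448, -25, 177), (280, 411, -9, 241), (288, 412, -9, 243), (296, 415, -9, 243)]
275 [(200, 431, -17, 98), (208, 432, -15, 115), (216, 431, -13, 133), (224, 435, -12, 137), (232, 439, -11, 139), (240, 445, -11, 138), (248, 451, -11, 139), (256, 457, -11, 138), (264, 463, -10, 138), (272, 469, -10, 138), (280, 411, 1, 239), (288, 411, 2, 243), (296, 413, 2, 243)]
320 [(200, 428, 16, 100), (208, 428, 16, 116), (216, 428, 16, 132), (224, 431, 16, 139), (232, 436, 17, 138), (240, 442, 17, 138), (248, 447, 18, 139), (256, 453, 19, 139), (264, 459, 19, 139), (272, 466, 20, 138), (280, 409, 15, 240), (288, 410, 15, 242), (296, 412, 15, 243)]
400 [(200, 423, 77, 95), (208, 424, 73, 112), (216, 423, 68, 132), (224, 427, 67, 138), (232, 432, 68, 139), (240, 428, 62, 161), (248, 430, 61, 167), (256, 434, 61, 168), (264, 439, 62, 169), (272, 442, 62, 173), (280, 407, 38, 239), (288, 408, 38, 242), (296, 411, 39, 242)]
425 [(200, 423, 101, 86), (208, 429, 102, 88), (216, 422, 86, 131), (224, 425, 84, 138), (232, 430, 85, 138), (240, 436, 86, 138), (248, 441, 87, 139), (256, 425, 69, 184), (264, 425, 66, 193), (272, 427, 65, 197), (280, 407, 47, 239), (288, 408, 46, 242), (296, 411, 47, 242)]
```

View pics/w4c.png

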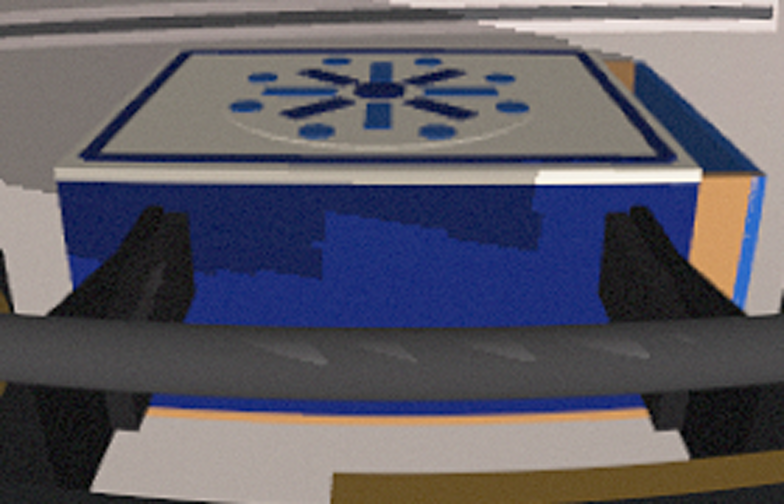

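```bash
cat >> h.py <<'E'
def wcloud(p):
    z=p["range_z"];u,v=np.meshgrid(np.arange(640),np.arange(400))
    dx,dy=u-p["cx"],v-p["cy"];r=np.hypot(dx,dy)+1e-9;th=r/p["fx"]
    return np.stack([np.tan(th)*dx/r*z,np.tan(th)*dy/r*z,z],-1)@rot(p["orientation"]).T+np.array(p["eye"])
E
python3 - <<'E'
from h import *
p=manip.camera("wrist");P=wcloud(p);s=manip.observe();R0=rot(s["eef_rot"])
Q=(P-np.array(s["eef_pos"]))@R0   # tool coords
z=P[...,2]
m=(z>142)&(z<230)&(P[...,0]>400)&(P[...,0]<470)&(abs(P[...,1]-17)<80)
for sgn in(-1,1):
    q=Q[m&(sgn*(P[...,1]-17)>0)]
    print(len(q)); 
    for lo in range(-40,-5,3):
        k=q[(q[:,2]>=lo)&(q[:,2]<lo+3)]
        if len(k): print(lo,len(k),"x",np.round(k[:,0].min()),np.round(k[:,0].max()),"y",np.round(k[:,1].min()),np.round(k[:,1].max()))
# scene cam
p=manip.camera("scene");C=cloud(p);Q=(C-np.array(s["eef_pos"]))@R0
m=(abs(Q[...,0])<30)&(abs(Q[...,1])<70)&(Q[...,2]<-14)&(Q[...,2]>-60)
q=Q[m]; print("scene",np.round(q[np.argsort(-q[:,2])][:12]))
E
```

```text
2442
-40 84 x -10.0 11.0 y -52.0 -43.0
-37 81 x -10.0 11.0 y -51.0 -42.0
-34 81 x -11.0 11.0 y -52.0 -43.0
-31 78 x -11.0 11.0 y -52.0 -42.0
-28 17 x -7.0 11.0 y -52.0 -43.0
2209
-40 81 x -10.0 11.0 y 43.0 53.0
-37 78 x -10.0 11.0 y 44.0 53.0
-34 81 x -10.0 11.0 y 44.0 53.0
-31 75 x -10.0 11.0 y 44.0 53.0
-28 18 x -5.0 11.0 y 44.0 53.0
scene [[  1.  43. -14.]
 [ -5. -57. -14.]
 [-21.  27. -14.]
 [ -2. -14. -14.]
 [-22.  10. -14.]
 [ -0.  30. -14.]
 [ -6.  13. -14.]
 [ -3. -30. -14.]
 [ -5.  33. -14.]
 [ 10.  30. -14.]
 [-30. -30. -14.]
 [  1.  63. -14.]]
```

```bash
python3 -m inch '0 0 0 10 0 0 1; 0 0 0 20 0 0 1; 0 0 0 32 0 0 1; 0 0 0 34 0 0 1; 0 0 0 34 0 0 1';  python3 -m inch '0 0 0 0 0 9 1; 0 0 0 0 0 18 1; 0 0 0 0 0 25 1; 0 0 0 0 0 25 1; 0 0 0 0 0 25 1';python3 - <<'E'
from h import *
p=manip.camera("wrist")
f=p["frame"];cv2.imwrite("pics/w5c.png",cv2.resize(f[160:340,180:460,::-1],(784,504),interpolation=cv2.INTER_CUBIC))
st()
E
```

```text
clock: 6.67
eef_pos: [405.5, 14.1, 127.9]
eef_rot: [3.141, -0.0, -3.04]
contact_force: [0.6, -0.2, 0.7]
finger_gap: 86.8
clock: 7.08
eef_pos: [406.5, 14.0, 102.0]
eef_rot: [-3.141, -0.002, -3.041]
contact_force: [0.4, -0.5, -0.2]
finger_gap: 86.5
clock 7.133
joint_pos [-0.435  0.155  0.329  2.248 -0.073  0.749  1.615]
eef_pos [406.903  14.016 102.479]
eef_rot [-3.141e+00 -1.000e-03 -3.041e+00]
contact_force [-0.66   0.389  0.396]
moment [0.067 0.052 0.006]
finger_gap 86.811
```

View pics/w5c.png

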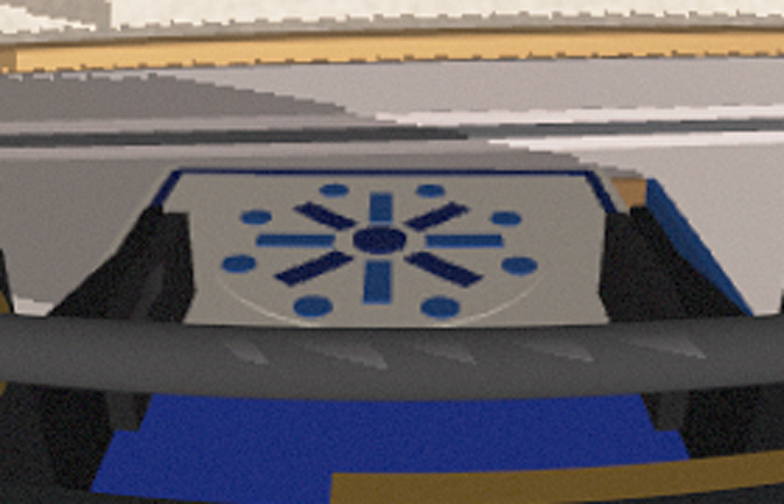

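```bash
python3 -m inch '0 0 0 -3 0 0 1; 0 0 0 -6 0 0 1; 0 0 0 -8 0 0 1; 0 0 0 -9 0 0 1; 0 0 0 -9 0 0 1';  python3 -m inch '0 0 0 -1 0 0 1; 0 0 0 -2 0 0 1; 0 0 0 -2 0 0 1';python3 -m inch '0 0 0 -1 0 0 1; 0 0 0 -2 0 0 1; 0 0 0 -2 0 0 1'
```

```text
clock: 7.55
eef_pos: [416.4, 15.1, 103.1]
eef_rot: [3.142, 0.001, -3.04]
contact_force: [-0.3, -0.6, 0.2]
finger_gap: 87.1
clock: 7.8
eef_pos: [417.3, 15.2, 102.8]
eef_rot: [3.141, -0.001, -3.041]
contact_force: [-0.8, -0.9, 1.2]
finger_gap: 87.4
clock: 8.05
eef_pos: [419.3, 15.3, 102.8]
eef_rot: [3.141, -0.001, -3.041]
contact_force: [-4.0, -0.6, 2.4]
finger_gap: 86.9
```

Contact with about 4 N. Continuing gently.

```bash
python3 -m inch '0 0 0 -1 0 0 1; 0 0 0 -2 0 0 1; 0 0 0 -3 0 0 1; 0 0 0 -4 0 0 1'; python3 -m inch '0 0 0 -1 0 0 1; 0 0 0 -2 0 0 1; 0 0 0 -3 0 0 1; 0 0 0 -4 0 0 1';python3 - <<'E'
from h import *
p=manip.camera("scene");f=p["frame"];r=f[120:240,270:410]
cv2.imwrite(f"pics/s6c.png",cv2.resize(r[:,:,::-1],(700,600),interpolation=cv2.INTER_CUBIC))
E
```

```text
clock: 8.38
eef_pos: [424.0, 15.8, 102.9]
eef_rot: [3.142, -0.0, -3.04]
contact_force: [-3.1, -0.9, 3.0]
finger_gap: 86.9
clock: 8.72
eef_pos: [428.0, 16.3, 103.0]
eef_rot: [3.142, 0.0, -3.04]
contact_force: [-3.4, -0.5, 3.1]
finger_gap: 87.0
```

View pics/s6c.png

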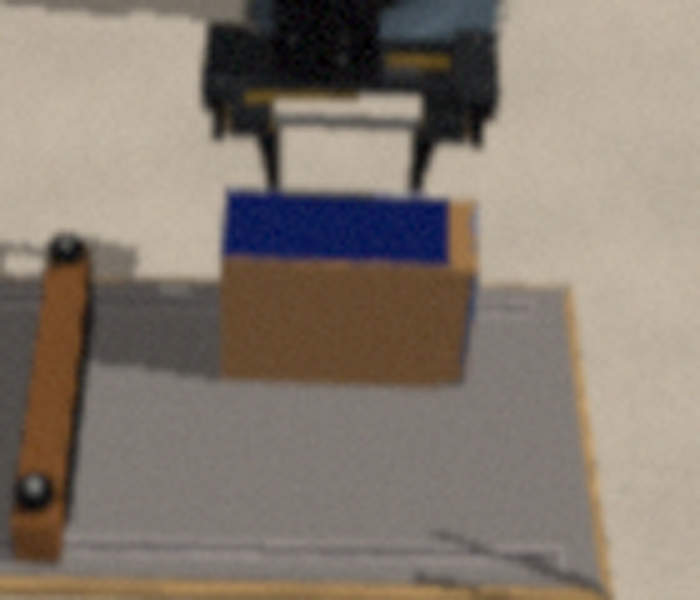

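```bash
python3 -m inch '0 0 0 -2 0 0 1; 0 0 0 -4 0 0 1; 0 0 0 -6 0 0 1; 0 0 0 -8 0 0 1; 0 0 0 -10 0 0 1'; python3 -m inch '0 0 0 -2 0 0 1; 0 0 0 -4 0 0 1; 0 0 0 -6 0 0 1; 0 0 0 -8 0 0 1; 0 0 0 -10 0 0 1';python3 - <<'E'
from h import *
p=manip.camera("scene");f=p["frame"];r=f[120:240,270:410]
cv2.imwrite(f"pics/s7c.png",cv2.resize(r[:,:,::-1],(700,600),interpolation=cv2.INTER_CUBIC))
E
```

```text
clock: 9.18
eef_pos: [438.3, 17.4, 103.0]
eef_rot: [3.142, 0.001, -3.04]
contact_force: [-2.8, 0.2, 3.1]
finger_gap: 86.9
clock: 9.6
eef_pos: [448.2, 18.3, 103.0]
eef_rot: [3.142, 0.001, -3.04]
contact_force: [-2.3, -1.2, 2.4]
finger_gap: 86.9
```

View pics/s7c.png

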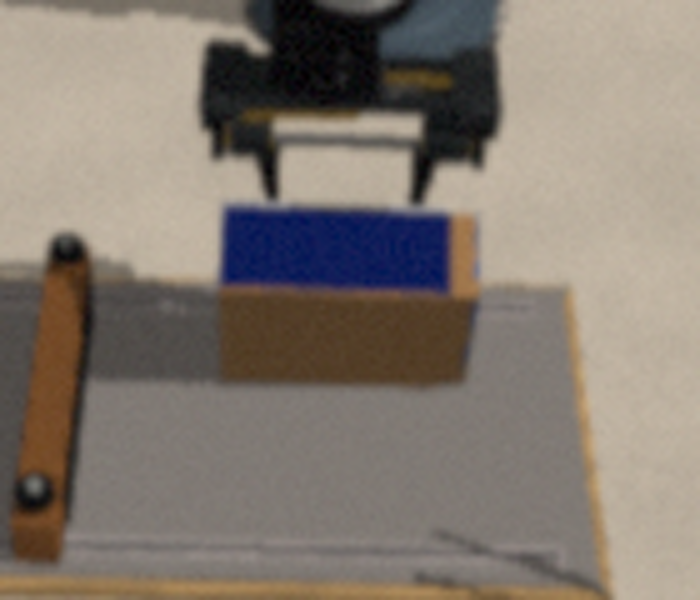

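Pivoting about its far edge without sliding (bottom edge still at row ~382 of the crop). Going on past the balance point.

```bash
python3 -m inch '0 0 0 -2 0 0 1; 0 0 0 -4 0 0 1; 0 0 0 -6 0 0 1; 0 0 0 -8 0 0 1; 0 0 0 -10 0 0 1'; python3 -m inch '0 0 0 -2 0 0 1; 0 0 0 -4 0 0 1; 0 0 0 -6 0 0 1; 0 0 0 -8 0 0 1; 0 0 0 -10 0 0 1';python3 -m inch '0 0 0 -2 0 0 1; 0 0 0 -4 0 0 1; 0 0 0 -6 0 0 1; 0 0 0 -8 0 0 1'
python3 - <<'E'
from h import *
p=manip.camera("scene");f=p["frame"];r=f[120:240,270:410]
cv2.imwrite(f"pics/s8c.png",cv2.resize(r[:,:,::-1],(700,600),interpolation=cv2.INTER_CUBIC))
E
```

```text
clock: 10.07
eef_pos: [458.1, 19.4, 103.0]
eef_rot: [3.142, 0.001, -3.04]
contact_force: [-0.4, -0.1, 1.5]
finger_gap: 87.1
clock: 10.48
eef_pos: [468.0, 20.3, 102.9]
eef_rot: [3.142, 0.0, -3.04]
contact_force: [-0.5, -0.4, -0.2]
finger_gap: 86.8
clock: 10.82
eef_pos: [475.8, 21.2, 102.9]
eef_rot: [3.142, 0.0, -3.04]
contact_force: [0.3, -0.2, 0.6]
finger_gap: 87.0
```

View pics/s8c.png

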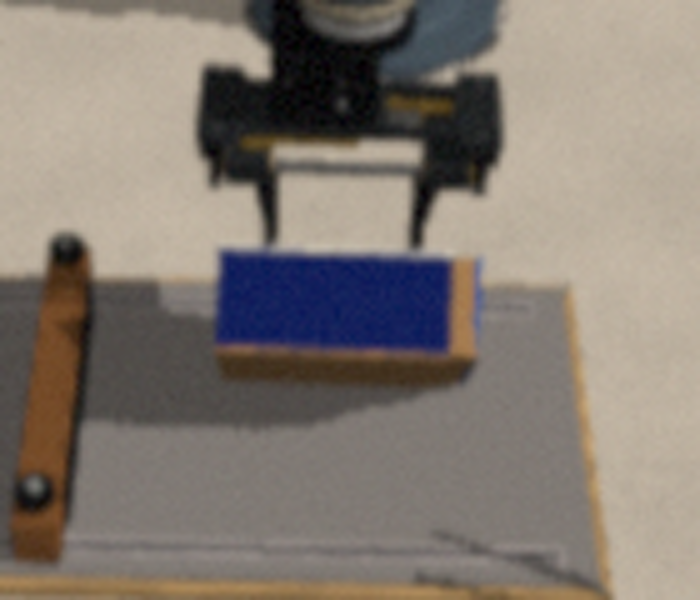

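```bash
python3 -m inch '0 0 0 -2 0 0 1; 0 0 0 -3 0 0 1; 0 0 0 -3 0 0 1; 0 0 0 -3 0 0 1;0 0 0 -3 0 0 1'
python3 - <<'E'
from h import *
p=manip.camera("scene");f=p["frame"];r=f[120:240,270:410]
cv2.imwrite(f"pics/s9c.png",cv2.resize(r[:,:,::-1],(700,600),interpolation=cv2.INTER_CUBIC))
E
```

```text
clock: 11.28
eef_pos: [478.5, 21.4, 102.9]
eef_rot: [3.141, -0.0, -3.04]
contact_force: [0.4, 0.3, -0.6]
finger_gap: 87.1
```

View pics/s9c.png

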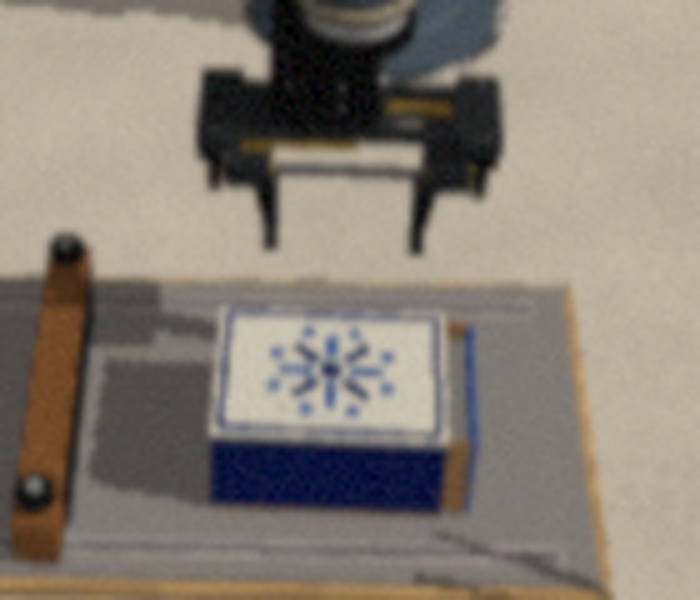

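```bash
python3 -m inch '0 0 0 2 0 -30 1; 0 0 0 3 0 -60 1; 0 0 0 3 20 -90 1; 0 0 0.1 3 55 -120 1; 0 0 0.2 0 90 -130 1'
python3 - <<'E'
from h import *
st();to([540,200,230],[np.pi,0,1.694])
E
```

```text
clock: 11.75
eef_pos: [471.0, 110.0, 236.8]
eef_rot: [3.139, 0.005, 3.033]
contact_force: [2.2, 0.6, 0.4]
finger_gap: 87.2
clock 11.75
joint_pos [-0.588  0.107  0.298  1.938 -0.035  1.096  1.186]
eef_pos [470.97  110.023 236.818]
eef_rot [3.139 0.005 3.033]
contact_force [2.183 0.64  0.367]
moment [ 0.061 -0.07  -0.021]
finger_gap 87.156
turn [0.0058 0.0029 1.3387] shift [-58.8  96.9   7.4]
```

```bash
python3 -m inch '0 0 0.12 -10 18 0 1; 0 0 0.24 -20 36 0 1; 0 0 0.36 -30 54 0 1; 0 0 0.48 -40 72 0 1; 0 0 0.6 -50 90 0 1';  python3 -m inch '0 0 0.12 0 0 0 1; 0 0 0.24 0 0 0 1; 0 0 0.36 0 0 0 1; 0 0 0.48 0 0 0 1; 0 0 0.6 0 0 0 1'
python3 - <<'E'
from h import *
st();to([545,190,230],[np.pi,0,1.694])
p=manip.camera("top");C=cloud(p);z=C[...,2]
save(p,"top10.png")
reg=(C[...,0]>470)&(C[...,0]<680)&(C[...,1]>-115)&(C[...,1]<160)
for a,b,n in((82,95,"top"),(60,95,"all")):
    m=(reg&(z>a)&(z<b)).astype(np.uint8);k,l,s,_=cv2.connectedComponentsWithStats(m);q=C[l==1+np.argmax(s[1:,4])]
    r=cv2.minAreaRect(q[:,:2].astype(np.float32));print(n,len(q),np.round(r[0],1),np.round(r[1],1),r[2],np.round(cv2.boxPoints(r)).tolist(),np.median(q[:,2]))
p=manip.camera("wrist");save(p,"w10.png")
E
```

```text
clock: 12.17
eef_pos: [528.4, 196.4, 232.9]
eef_rot: [3.142, -0.0, 2.437]
contact_force: [0.0, 0.1, -1.2]
finger_gap: 86.9
clock: 12.58
eef_pos: [527.9, 195.6, 232.7]
eef_rot: [-3.141, 0.0, 1.837]
contact_force: [-0.3, 0.3, -0.2]
finger_gap: 86.9
clock 12.583
joint_pos [-0.776  0.262  0.428  1.778 -0.119  1.127 -0.043]
eef_pos [527.898 195.56  232.734]
eef_rot [-3.141  0.     1.837]
contact_force [-0.284  0.253 -0.237]
moment [-0.081  0.018 -0.044]
finger_gap 86.909
turn [-0.0004  0.      0.143 ] shift [-9.9 15.   2.7]
top 1968 [559.9  30.4] [119.9 166.4] 5.315150737762451 [[492.0, 108.0], [508.0, -58.0], [627.0, -47.0], [612.0, 119.0]] 87.3839667517492
all 2211 [559.7  31.5] [119.9 168.9] 5.448675632476807 [[492.0, 110.0], [508.0, -58.0], [627.0, -47.0], [611.0, 121.0]] 87.03331605102994
```

View pics/top10.png

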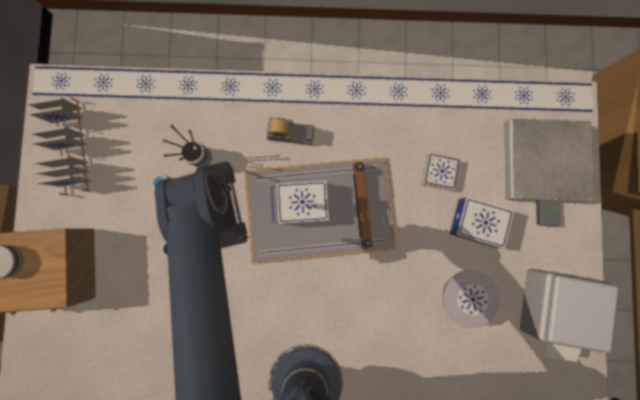

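View pics/w10.png

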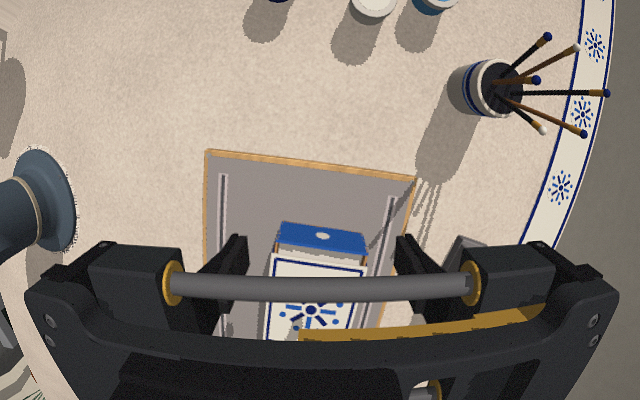

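Run:
```python
from h import *
to([544,175,130],(R.from_euler('xyz',[np.pi,0,1.694])*R.from_rotvec([0,-.35,0])).as_euler('xyz'))
```

```text
turn [ 0.0258 -0.3491  0.1476] shift [-24.1  10.  102.8]
```

```bash
python3 -m inch '0.008 -0.09 0.037 -6 3 25 0.5; 0.014 -0.18 0.074 -12 5 50 0.5; 0.02 -0.27 0.11 -18 8 75 0.5; 0.0258 -0.3491 0.1476 -24 10 103 0.5; 0.0258 -0.3491 0.1476 -24 10 103 0.5' 20
python3 - <<'E'
from h import *
s=st();R0=rot(s["eef_rot"])
p=manip.camera("wrist");save(p,"w11.png");P=wcloud(p)
Q=(P-np.array(s["eef_pos"]))@R0
m=(P[...,2]>100)&(abs(Q[...,0])<30)&(abs(Q[...,1])<70)&(Q[...,2]<10)&(Q[...,2]>-60)
for sgn in(-1,1):
    q=Q[m&(sgn*Q[...,1]>0)]
    for lo in range(-32,10,3):
        k=q[(q[:,2]>=lo)&(q[:,2]<lo+3)]
        if len(k): print(lo,len(k),"x",np.round(k[:,0].min()),np.round(k[:,0].max()),"y",np.round(k[:,1].min()),np.round(k[:,1].max()))
E
```

```text
clock: 13.1
eef_pos: [539.9, 177.8, 123.1]
eef_rot: [-3.129, 0.356, 1.707]
contact_force: [-0.8, 1.1, -1.3]
finger_gap: 66.9
clock 13.1
joint_pos [-0.948  0.485  0.497  1.824  0.123  1.025 -0.422]
eef_pos [539.853 177.824 123.053]
eef_rot [-3.129  0.356  1.707]
contact_force [-0.791  1.069 -1.26 ]
moment [ 0.425  0.109 -0.052]
finger_gap 66.927
-32 57 x -9.0 12.0 y -42.0 -33.0
-29 39 x -8.0 11.0 y -41.0 -33.0
-32 62 x -10.0 12.0 y 33.0 43.0
-29 39 x -6.0 12.0 y 34.0 42.0
```

View pics/w11.png

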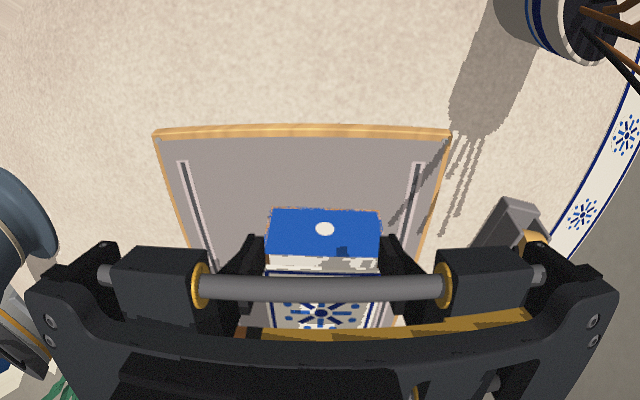

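```bash
cat >> h.py <<'E'
TR=(R.from_euler('xyz',[np.pi,0,1.694])*R.from_rotvec([0,-.35,0])).as_euler('xyz')
V=np.array([-.1231,.9924,0])
E
python3 - <<'E'
from h import *
to(np.array([551.5,115.5,21])+30*V,TR);axes()
E
```

```text
turn [-0.0055  0.0027  0.0093] shift [  6.4   3.1 109.9]
tool axes (cols)
 [[-0.125  0.992  0.037]
 [ 0.93   0.13  -0.343]
 [-0.345 -0.008 -0.938]]
```

```bash
python3 -m inch '-0.005 0.003 0.009 2 1 25 0.5; -0.005 0.003 0.009 4 2 50 0.5; -0.005 0.003 0.009 6 3 80 0.5; -0.005 0.003 0.009 6 3 110 0.5; -0.005 0.003 0.009 6 3 110 0.5'
python3 - <<'E'
from h import *
s=st();axes();to(np.array([551.5,115.5,21])+3*V,TR)
p=manip.camera("wrist");save(p,"w12.png")
p=manip.camera("scene");f=p["frame"];r=f[120:240,270:430]
cv2.imwrite(f"pics/s12c.png",cv2.resize(r[:,:,::-1],(800,600),interpolation=cv2.INTER_CUBIC))
E
```

```text
clock: 13.57
eef_pos: [549.1, 139.3, 23.2]
eef_rot: [3.139, 0.349, 1.683]
contact_force: [-0.3, -0.4, -0.5]
finger_gap: 65.4
clock 13.567
joint_pos [-0.865  0.609  0.476  1.915  0.09   0.79  -0.404]
eef_pos [549.13  139.318  23.172]
eef_rot [3.139 0.349 1.683]
contact_force [-0.329 -0.398 -0.531]
moment [ 0.212  0.13  -0.078]
finger_gap 65.379
tool axes (cols)
 [[-0.105  0.994  0.041]
 [ 0.934  0.113 -0.339]
 [-0.342  0.002 -0.94 ]]
turn [-0.0013 -0.0015 -0.0104] shift [-18.9  -0.4   9.2]
```

View pics/w12.png

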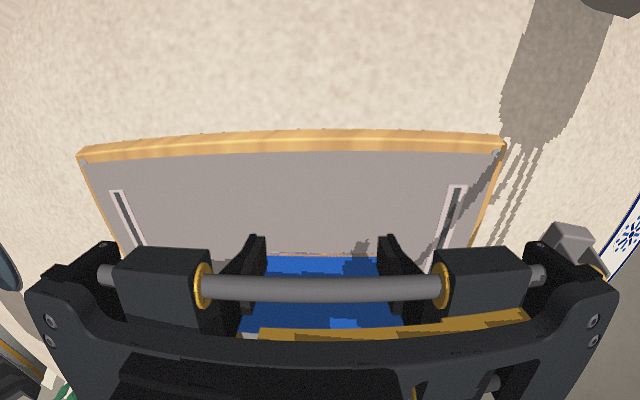

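View pics/s12c.png

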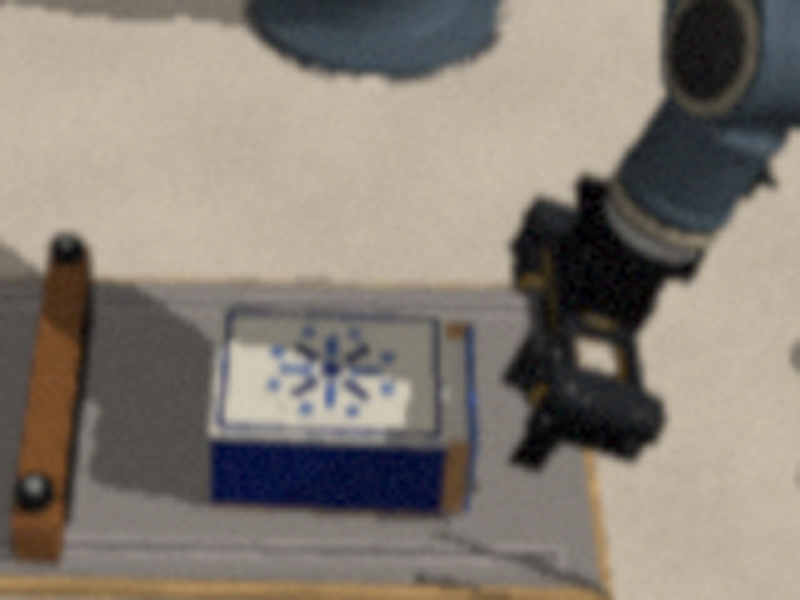

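```bash
python3 -m inch '0 0 -0.01 -5 0 2.5 0.5; 0 0 -0.01 -10 0 5 0.5; 0 0 -0.01 -14 0 7 0.5; 0 0 -0.01 -17 0 8 0.5; 0 0 -0.01 -18 0 8.5 0.5'
python3 - <<'E'
from h import *
s=st();to(np.array([551.5,115.5,21])+0*V,TR)
E
```

```text
clock: 14.08
eef_pos: [553.8, 123.4, 23.4]
eef_rot: [3.136, 0.346, 1.694]
contact_force: [-0.6, -0.9, -0.4]
finger_gap: 65.3
clock 14.083
joint_pos [-0.84   0.602  0.477  1.927  0.099  0.769 -0.375]
eef_pos [553.783 123.36   23.427]
eef_rot [3.136 0.346 1.694]
contact_force [-0.596 -0.89  -0.448]
moment [0.276 0.103 0.017]
finger_gap 65.298
turn [ 0.0058 -0.0036 -0.0004] shift [-6.3 -3.3  4.8]
```

```bash
python3 -m inch '0 0 0 -2 -1 1 0.5; 0 0 0 -4 -2 2 0.5; 0 0 0 -5 -2 3 0.5; 0 0 0 -5 -2 3 0.5'; python3 -m inch '0 0 0 -1 0 0.4 0.5; 0 0 0 -2 0 0.7 0.5; 0 0 0 -2 0 0.7 0.5';  python3 -m inch '0 0 0 -1 0 0.4 0.5; 0 0 0 -2 0 0.7 0.5; 0 0 0 -2 0 0.7 0.5'
```

```text
clock: 14.42
eef_pos: [552.5, 119.7, 21.7]
eef_rot: [3.136, 0.345, 1.695]
contact_force: [0.6, 4.0, 2.6]
finger_gap: 65.1
clock: 14.67
eef_pos: [552.7, 118.1, 21.6]
eef_rot: [3.136, 0.344, 1.695]
contact_force: [-1.5, 5.9, 4.0]
finger_gap: 65.3
clock: 14.92
eef_pos: [552.9, 116.0, 21.6]
eef_rot: [3.136, 0.344, 1.695]
contact_force: [-0.6, 5.6, 3.6]
finger_gap: 65.7
```

```bash
python3 -m inch '0 0 0 -2 0 0.7 0.5; 0 0 0 -4 0 1.4 0.5; 0 0 0 -6 0 2.1 0.5; 0 0 0 -8 0 2.8 0.5;0 0 0 -9 0 3.2 0.5'
python3 - <<'E'
from h import *
p=manip.camera("top");C=cloud(p);z=C[...,2]
reg=(C[...,0]>470)&(C[...,0]<680)&(C[...,1]>-125)&(C[...,1]<160)
F=p["frame"].astype(int); w=F.min(2)
m=(reg&(z>82)&(z<95)).astype(np.uint8);k,l,s,_=cv2.connectedComponentsWithStats(m);q=C[l==1+np.argmax(s[1:,4])]
r=cv2.minAreaRect(q[:,:2].astype(np.float32));print(len(q),np.round(r[0],1),np.round(r[1],1),r[2],np.round(cv2.boxPoints(r)).tolist())
f=p["frame"][150:290,220:420];cv2.imwrite("pics/t13.png",cv2.resize(f[:,:,::-1],(800,560),interpolation=cv2.INTER_CUBIC))
E
```

```text
clock: 15.33
eef_pos: [553.8, 106.4, 21.6]
eef_rot: [3.136, 0.344, 1.695]
contact_force: [-1.9, 5.0, 4.4]
finger_gap: 65.5
2002 [560.6  24.8] [120.3 155.4] 5.65290641784668 [[493.0, 96.0], [508.0, -58.0], [628.0, -47.0], [613.0, 108.0]]
```

View pics/t13.png

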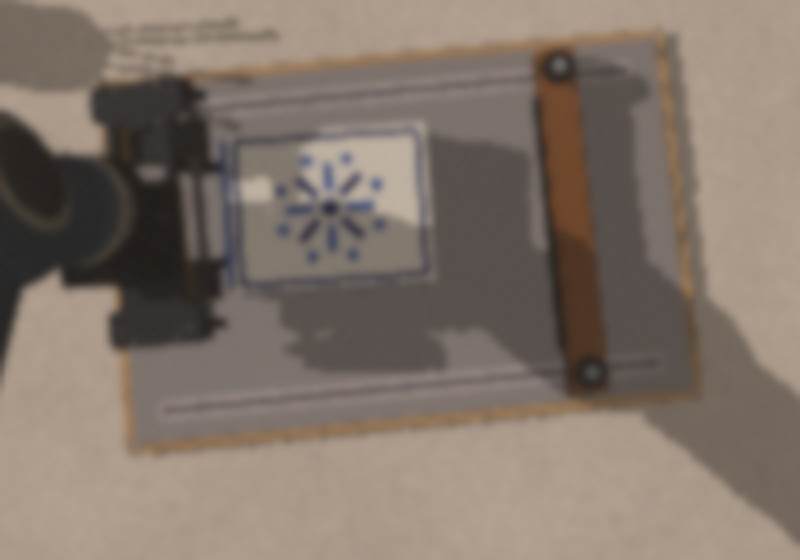

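```bash
python3 -m inch '0 0 0 -2 0 0.7 0.5; 0 0 0 -4 0 1.4 0.5; 0 0 0 -5.5 0 2 0.5; 0 0 0 -7 0 2.5 0.5;0 0 0 -8 0 2.9 0.5'; python3 -m inch '0 0 0 -1.5 0 0.5 0.5; 0 0 0 -3 0 1 0.5; 0 0 0 -4.5 0 1.6 0.5; 0 0 0 -6 0 2.1 0.5;0 0 0 -7.5 0 2.7 0.5'
```

```text
clock: 15.8
eef_pos: [554.4, 98.5, 21.5]
eef_rot: [3.137, 0.344, 1.696]
contact_force: [-2.7, 6.8, 4.5]
finger_gap: 65.3
clock: 16.22
eef_pos: [555.8, 90.7, 21.4]
eef_rot: [3.136, 0.344, 1.697]
contact_force: [-1.9, 6.5, 4.2]
finger_gap: 65.4
```

```bash
python3 -m inch '0 0 0 -2 0 0.7 0.5; 0 0 0 -4 0 1.4 0.5; 0 0 0 -6 0 2.1 0.5; 0 0 0 -8 0 2.9 0.5;0 0 0 -10 0 3.6 0.5'; python3 -m inch '0 0 0 -2 0 0.7 0.5; 0 0 0 -4 0 1.4 0.5; 0 0 0 -6 0 2.1 0.5; 0 0 0 -8 0 2.9 0.5;0 0 0 -10 0 3.6 0.5'
python3 - <<'E'
from h import *
p=manip.camera("top");C=cloud(p);z=C[...,2]
reg=(C[...,0]>470)&(C[...,0]<680)&(C[...,1]>-125)&(C[...,1]<160)
m=(reg&(z>82)&(z<95)).astype(np.uint8);k,l,s,_=cv2.connectedComponentsWithStats(m);q=C[l==1+np.argmax(s[1:,4])]
r=cv2.minAreaRect(q[:,:2].astype(np.float32));print(len(q),np.round(r[0],1),np.round(r[1],1),r[2],np.round(cv2.boxPoints(r)).tolist())
f=p["frame"][150:290,220:420];cv2.imwrite("pics/t14.png",cv2.resize(f[:,:,::-1],(800,560),interpolation=cv2.INTER_CUBIC))
E
```

```text
clock: 16.63
eef_pos: [557.6, 80.0, 21.4]
eef_rot: [3.136, 0.344, 1.697]
contact_force: [-0.2, 5.8, 2.7]
finger_gap: 65.2
clock: 17.05
eef_pos: [559.0, 69.4, 21.5]
eef_rot: [3.136, 0.344, 1.697]
contact_force: [-0.7, 6.4, 3.0]
finger_gap: 65.3
1957 [567.6  -8.9] [120.2 150.1] 7.286513805389404 [[498.0, 58.0], [517.0, -91.0], [637.0, -76.0], [618.0, 73.0]]
```

View pics/t14.png

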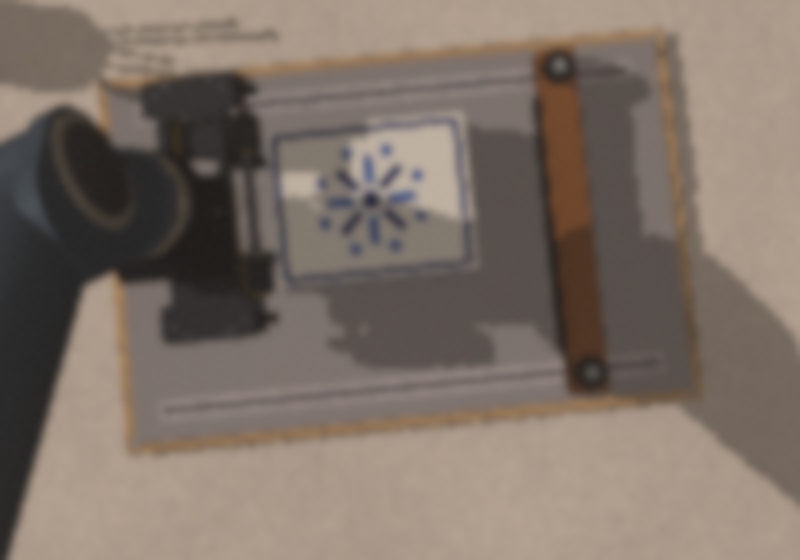

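```bash
python3 -m inch '0 0 0 -2 0 0.7 0.5; 0 0 0 -4 0 1.4 0.5; 0 0 0 -6 0 2.1 0.5; 0 0 0 -8 0 2.9 0.5;0 0 0 -10 0 3.6 0.5'; python3 -m inch '0 0 0 -2 0 0.7 0.5; 0 0 0 -4 0 1.4 0.5; 0 0 0 -6 0 2.1 0.5; 0 0 0 -8 0 2.9 0.5;0 0 0 -10 0 3.6 0.5';python3 -m inch '0 0 0 -2 0 0.7 0.5; 0 0 0 -4 0 1.4 0.5; 0 0 0 -6 0 2.1 0.5; 0 0 0 -8 0 2.9 0.5;0 0 0 -10 0 3.6 0.5';python3 -m inch '0 0 0 -2 0 0.7 0.5; 0 0 0 -4 0 1.4 0.5; 0 0 0 -6 0 2.1 0.5; 0 0 0 -8 0 2.9 0.5;0 0 0 -10 0 3.6 0.5'; python3 -m inch '0 0 0 -2 0 0.7 0.5; 0 0 0 -4 0 1.4 0.5; 0 0 0 -5 0 1.8 0.5; 0 0 0 -5 0 1.8 0.5'
python3 - <<'E'
from h import *
s=manip.observe();print("v",np.dot(V,s["eef_pos"]))
p=manip.camera("top");C=cloud(p);z=C[...,2]
reg=(C[...,0]>470)&(C[...,0]<680)&(C[...,1]>-225)&(C[...,1]<160)
for a,b in((80,95),(50,64)):
    m=(reg&(z>a)&(z<b)).astype(np.uint8);k,l,s,_=cv2.connectedComponentsWithStats(m);q=C[l==1+np.argmax(s[1:,4])]
    r=cv2.minAreaRect(q[:,:2].astype(np.float32));print(len(q),np.round(r[0],1),np.round(r[1],1),r[2],np.round(cv2.boxPoints(r)).tolist(),np.round(cv2.boxPoints(r)@V[:2],1))
f=p["frame"][150:290,220:420];cv2.imwrite("pics/t15.png",cv2.resize(f[:,:,::-1],(800,560),interpolation=cv2.INTER_CUBIC))
E
```

```text
clock: 17.52
eef_pos: [560.2, 58.5, 21.5]
eef_rot: [3.136, 0.345, 1.697]
contact_force: [-2.7, 5.5, 2.0]
finger_gap: 65.3
clock: 17.93
eef_pos: [561.5, 47.9, 21.5]
eef_rot: [3.136, 0.345, 1.697]
contact_force: [-0.9, 5.5, 3.1]
finger_gap: 65.3
clock: 18.35
eef_pos: [562.8, 37.4, 21.5]
eef_rot: [3.136, 0.345, 1.697]
contact_force: [-1.4, 5.9, 2.1]
finger_gap: 65.5
clock: 18.77
eef_pos: [564.1, 26.8, 21.4]
eef_rot: [3.136, 0.345, 1.697]
contact_force: [-1.4, 5.9, 2.9]
finger_gap: 65.0
clock: 19.1
eef_pos: [564.8, 20.9, 21.5]
eef_rot: [3.136, 0.345, 1.696]
contact_force: [0.2, 5.3, 1.2]
finger_gap: 65.2
v -48.810574500662455
1971 [573.4 -57.4] [120.3 150.5] 7.238002300262451 [[504.0, 10.0], [523.0, -140.0], [642.0, -124.0], [624.0, 25.0]] [ -52.4 -202.9 -202.6  -52.1]
664 [ 574.2 -161.1] [212.5  33.2] 7.379075527191162 [[467.0, -158.0], [471.0, -191.0], [682.0, -164.0], [677.0, -131.0]] [-214.6 -247.8 -246.6 -213.4]
```

View pics/t15.png

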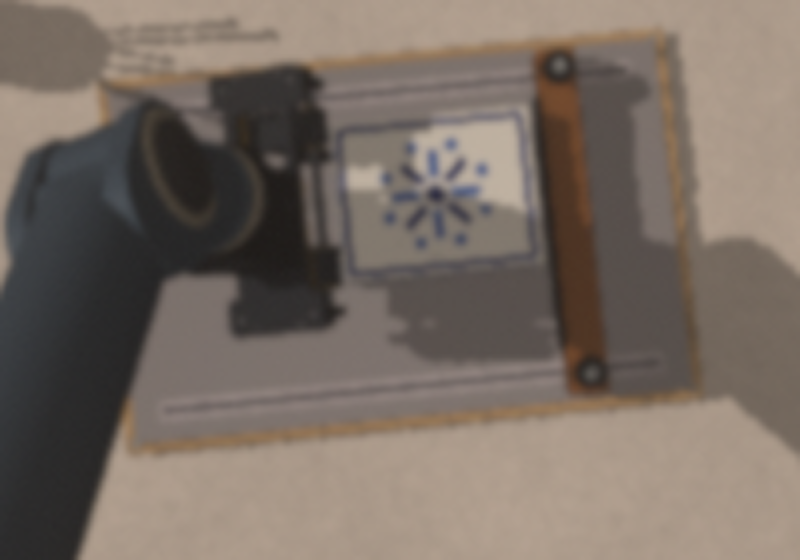

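```bash
python3 -m inch '0 0 0 -1.5 0 0.5 0.5; 0 0 0 -3 0 1.1 0.5; 0 0 0 -4 0 1.4 0.5; 0 0 0 -5 0 1.8 0.5;0 0 0 -5.5 0 2 0.5'; python3 -m inch '0 0 0 -0.7 0 0.25 0.5; 0 0 0 -1.4 0 0.5 0.5; 0 0 0 -1.9 0 0.7 0.5'; python3 -m inch '0 0 0 -0.5 0 0.2 0.5; 0 0 0 -0.9 0 0.3 0.5'; python3 -m inch '0 0 0 -0.5 0 0.2 0.5; 0 0 0 -0.9 0 0.3 0.5'
```

```text
clock: 19.57
eef_pos: [565.5, 14.9, 21.5]
eef_rot: [3.136, 0.346, 1.696]
contact_force: [-0.5, 4.5, 2.6]
finger_gap: 65.0
clock: 19.82
eef_pos: [565.7, 13.1, 21.5]
eef_rot: [3.137, 0.346, 1.696]
contact_force: [-0.6, 5.9, 2.7]
finger_gap: 65.3
clock: 19.98
eef_pos: [565.7, 12.2, 21.5]
eef_rot: [3.137, 0.345, 1.696]
contact_force: [-0.8, 5.6, 1.3]
finger_gap: 65.4
clock: 20.15
eef_pos: [565.9, 11.2, 21.5]
eef_rot: [3.137, 0.345, 1.696]
contact_force: [-0.8, 5.8, 1.9]
finger_gap: 65.2
```

```bash
python3 -m inch '0 0 0 -0.4 0 0.1 0.5; 0 0 0 -0.7 0 0.25 0.5'; python3 -m inch '0 0 0 -0.4 0 0.1 0.5; 0 0 0 -0.7 0 0.25 0.5'
```

```text
clock: 20.32
eef_pos: [565.9, 10.4, 21.5]
eef_rot: [3.137, 0.346, 1.696]
contact_force: [0.0, 5.1, 1.9]
finger_gap: 65.1
clock: 20.48
eef_pos: [566.0, 9.7, 21.5]
eef_rot: [3.137, 0.346, 1.696]
contact_force: [-0.3, 5.8, 2.4]
finger_gap: 65.6
```

```bash
python3 -m inch '0 0 0 -0.4 0 0.1 0.5; 0 0 0 -0.7 0 0.25 0.5'
```

```text
clock: 20.65
eef_pos: [566.1, 9.2, 21.4]
eef_rot: [3.137, 0.345, 1.696]
contact_force: [-0.1, 6.5, 2.7]
finger_gap: 65.4
```

```bash
python3 -m inch '0 0 0 -0.4 0 0.1 0.5; 0 0 0 -0.7 0 0.25 0.5'
```

```text
clock: 20.82
eef_pos: [566.2, 9.1, 21.4]
eef_rot: [3.137, 0.345, 1.696]
contact_force: [-2.7, 7.2, 2.4]
finger_gap: 65.2
```

```bash
python3 -m inch '0 0 0 -0.2 0 0.1 0.5; 0 0 0 -0.4 0 0.1 0.5;0 0 0 -0.4 0 0.1 0.5'
```

```text
clock: 21.07
eef_pos: [566.2, 9.0, 21.4]
eef_rot: [3.137, 0.344, 1.697]
contact_force: [-2.1, 8.2, 2.5]
finger_gap: 65.1
```

```bash
python3 -m inch '0 0 0 -0.2 0 0.1 0.5; 0 0 0 -0.4 0 0.1 0.5;0 0 0 -0.4 0 0.1 0.5'
```

```text
clock: 21.32
eef_pos: [566.2, 9.0, 21.4]
eef_rot: [3.137, 0.344, 1.697]
contact_force: [-2.2, 7.9, 3.4]
finger_gap: 65.2
```

```bash
python3 -m inch '0 0 0 -0.3 0 0.1 0.5; 0 0 0 -0.5 0 0.2 0.5;0 0 0 -0.5 0 0.2 0.5'
```

```text
clock: 21.57
eef_pos: [566.2, 8.9, 21.4]
eef_rot: [3.137, 0.343, 1.697]
contact_force: [-2.7, 9.5, 3.7]
finger_gap: 64.9
```

```bash
python3 -m inch '0 0 0 0 0 0 0.5'
```

```text
clock: 21.65
eef_pos: [566.2, 8.9, 21.4]
eef_rot: [3.137, 0.343, 1.697]
contact_force: [-2.7, 9.5, 5.4]
finger_gap: 65.3
```

```bash
python3 -m inch '0 0 0 0 0 0 0.5'
```

```text
clock: 21.73
eef_pos: [566.2, 8.9, 21.4]
eef_rot: [3.137, 0.343, 1.697]
contact_force: [-2.8, 9.1, 4.5]
finger_gap: 65.6
```

```bash
for i in 1; do python3 -m inch '0 0 0 -0.1 0 0 0.5; 0 0 0 -0.1 0 0 0.5; 0 0 0 -0.1 0 0 0.5; 0 0 0 -0.1 0 0 0.5; 0 0 0 -0.1 0 0 0.5'; done; python3 -m inch '0 0 0 0 0 0 0.5; 0 0 0 0 0 0 0.5; 0 0 0 0 0 0 0.5; 0 0 0 0 0 0 0.5; 0 0 0 0 0 0 0.5';python3 -m inch '0 0 0 0 0 0 0.5; 0 0 0 0 0 0 0.5; 0 0 0 0 0 0 0.5; 0 0 0 0 0 0 0.5; 0 0 0 0 0 0 0.5';python3 -m inch '0 0 0 0 0 0 0.5; 0 0 0 0 0 0 0.5; 0 0 0 0 0 0 0.5; 0 0 0 0 0 0 0.5; 0 0 0 0 0 0 0.5'
python3 - <<'E'
from h import *
s=manip.observe();print("v",np.dot(V,s["eef_pos"]))
p=manip.camera("top");C=cloud(p);z=C[...,2]
reg=(C[...,0]>470)&(C[...,0]<680)&(C[...,1]>-225)&(C[...,1]<160)
for a,b in((80,95),(50,64)):
    m=(reg&(z>a)&(z<b)).astype(np.uint8);k,l,s,_=cv2.connectedComponentsWithStats(m);q=C[l==1+np.argmax(s[1:,4])]
    r=cv2.minAreaRect(q[:,:2].astype(np.float32));print(len(q),np.round(r[0],1),np.round(r[1],1),r[2],np.round(cv2.boxPoints(r)).tolist(),np.round(cv2.boxPoints(r)@V[:2],1))
f=p["frame"][150:290,220:420];cv2.imwrite("pics/t16.png",cv2.resize(f[:,:,::-1],(800,560),interpolation=cv2.INTER_CUBIC))
E
```

```text
clock: 22.15
eef_pos: [566.2, 8.9, 21.4]
eef_rot: [3.137, 0.343, 1.697]
contact_force: [-2.0, 9.6, 3.8]
finger_gap: 65.3
clock: 22.57
eef_pos: [566.2, 8.9, 21.4]
eef_rot: [3.137, 0.343, 1.697]
contact_force: [-1.6, 9.8, 3.3]
finger_gap: 65.3
clock: 22.98
eef_pos: [566.2, 8.9, 21.4]
eef_rot: [3.137, 0.343, 1.697]
contact_force: [-2.7, 10.0, 4.1]
finger_gap: 65.5
clock: 23.4
eef_pos: [566.2, 8.9, 21.4]
eef_rot: [3.137, 0.343, 1.697]
contact_force: [-2.6, 8.8, 3.9]
finger_gap: 65.2
v -60.867058137255036
1964 [574.6 -68.9] [120.3 150. ] 7.363004684448242 [[505.0, -2.0], [525.0, -151.0], [644.0, -136.0], [625.0, 13.0]] [ -64.4 -214.4 -213.8  -63.8]
631 [ 573.9 -161.3] [212.3  33.3] 7.186406135559082 [[467.0, -158.0], [471.0, -191.0], [681.0, -165.0], [677.0, -131.0]] [-214.3 -247.5 -247.1 -213.8]
```

View pics/t16.png

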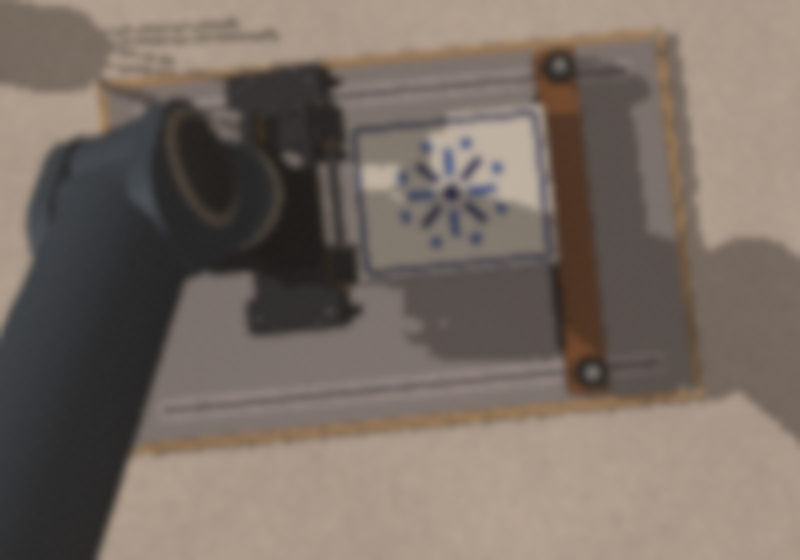

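```bash
python3 -m inch '0 0 0 -0.2 0 0 0.5; 0 0 0 -0.2 0 0 0.5; 0 0 0 -0.2 0 0 0.5; 0 0 0 -0.2 0 0 0.5; 0 0 0 -0.2 0 0 0.5'; python3 -m inch '0 0 0 0 0 0 0.5; 0 0 0 0 0 0 0.5; 0 0 0 0 0 0 0.5; 0 0 0 0 0 0 0.5; 0 0 0 0 0 0 0.5';python3 -m inch '0 0 0 0 0 0 0.5; 0 0 0 0 0 0 0.5; 0 0 0 0 0 0 0.5; 0 0 0 0 0 0 0.5; 0 0 0 0 0 0 0.5'; python3 -m inch '0 0 0 0.5 0 -0.2 0.5; 0 0 0 2 0 -0.7 0.5; 0 0 0 5 0 -1.8 0.5; 0 0 0 12 0 -5 0.5; 0 0 0 22 0 -9 0.5'; python3 -m inch '0 0 0 12 0 -10 0.5; 0 0 0 28 0 -30 0.5; 0 0 0 40 0 -60 0.5; 0 0 0 50 0 -90 0.5; 0 0 0 60 0 -120 0.5'
python3 - <<'E'
from h import *
st()
p=manip.camera("top");C=cloud(p);z=C[...,2]
reg=(C[...,0]>470)&(C[...,0]<680)&(C[...,1]>-225)&(C[...,1]<50)
for a,b in((80,95),(50,64)):
    m=(reg&(z>a)&(z<b)).astype(np.uint8);k,l,s,_=cv2.connectedComponentsWithStats(m);q=C[l==1+np.argmax(s[1:,4])]
    r=cv2.minAreaRect(q[:,:2].astype(np.float32));print(len(q),np.round(r[0],1),np.round(r[1],1),r[2],np.round(cv2.boxPoints(r)@V[:2],1),np.median(q[:,2]))
save(p,"t17.png");save(manip.camera("scene"),"s17.png")
E
```

```text
clock: 23.87
eef_pos: [566.2, 8.9, 21.4]
eef_rot: [3.137, 0.343, 1.697]
contact_force: [-2.8, 10.9, 4.6]
finger_gap: 65.1
clock: 24.28
eef_pos: [566.2, 8.9, 21.4]
eef_rot: [3.137, 0.343, 1.697]
contact_force: [-2.5, 9.9, 4.7]
finger_gap: 65.3
clock: 24.7
eef_pos: [566.2, 8.9, 21.4]
eef_rot: [3.137, 0.343, 1.697]
contact_force: [-2.9, 9.6, 4.5]
finger_gap: 65.3
clock: 25.12
eef_pos: [562.8, 27.0, 23.0]
eef_rot: [3.138, 0.349, 1.692]
contact_force: [0.3, 0.2, -0.3]
finger_gap: 65.5
clock: 25.53
eef_pos: [550.0, 126.2, 116.1]
eef_rot: [3.138, 0.348, 1.695]
contact_force: [0.1, -0.0, -0.4]
finger_gap: 65.0
clock 25.533
joint_pos [-0.881  0.466  0.512  1.874  0.139  0.954 -0.366]
eef_pos [549.975 126.22  116.099]
eef_rot [3.138 0.348 1.695]
contact_force [ 0.08  -0.027 -0.449]
moment [0.38  0.051 0.004]
finger_gap 65.014
1972 [574.6 -69.1] [120.1 150.2] 7.272324562072754 [ -64.4 -214.6 -214.2  -63.9] 87.35348746159787
628 [ 575.  -161.5] [213.9  33.4] 6.7587385177612305 [-213.8 -247.2 -248.4 -215. ] 56.50944710334045
```

View pics/t17.png

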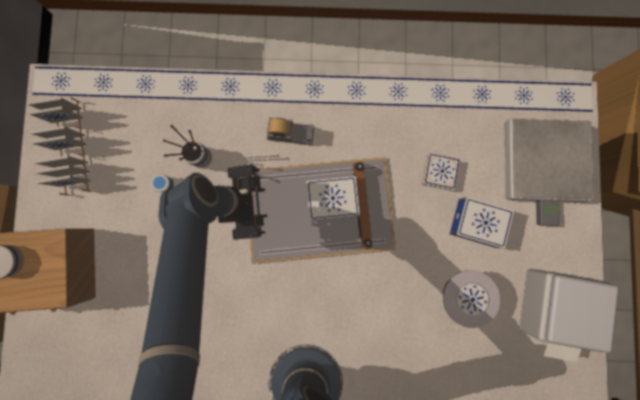

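View pics/s17.png

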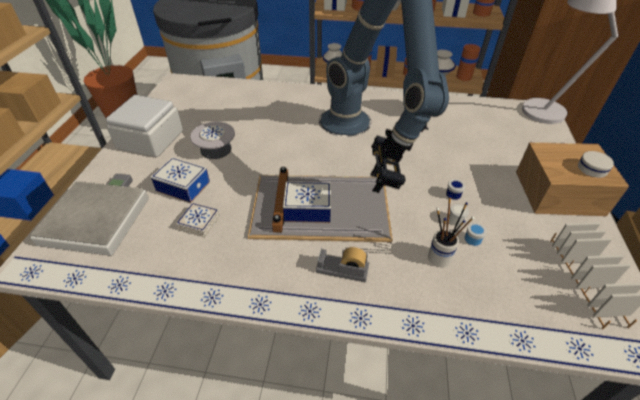

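```bash
python3 -m inch '0 0 0 0 0 0 0.5; 0 0 0 0 0 0 0.5; 0 0 0 0 0 0 0.5'; python3 -c "
from workcell import manip
print(manip.hand_in())"
```

```text
clock: 25.88
eef_pos: [549.9, 123.6, 114.3]
eef_rot: [3.139, 0.348, 1.694]
contact_force: [-0.1, -0.9, 0.0]
finger_gap: 65.0
the job is handed in; nothing more can be done
None
```

The gift box is lying on its plain back, painted side up, with its tray shut and its end against the stop. I handed the job in at about 26 s.

- **Tipping:** I pushed high on the painted side with two fingers, reading up to about 5 N. It tipped over its far edge without sliding.
- **Sliding and closing:** I pushed on the tray's end at about 6–8 N. The tray closed first, then the box slid to the stop. The push also turned it square; it had been about 1.7° askew.
- **Pressing:** I held about 10 N for roughly 3 s. The highest total force I read was about 12 N, under the 16 N limit. Forces are only reported at the end of each move, so a short peak in between would not show.
- **Last checks:** After letting go, the sleeve and tray together measured 150.2 mm long, so the tray is shut. The end face was within about 1 mm of the stop and square to within about 0.3°. The wrist force read nearly zero, and in the pictures everything else looked where it had been.

- **Early mistake:** My first approach to the painted side did nothing, because the open fingertips sit about 27 mm further back than the given tool point and passed just above the box. I lowered the tool and tried again; no contact force had shown.
- **Press was not purely level:** Because the tool was tilted, it also pushed down on the tray with about 4 N.

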